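# Put the jar, headlamp and wrench back on their own stations

## Robot

A 6-joint arm with a two-finger parallel gripper is mounted at the origin on the work surface. World frame = base frame: x ahead of the robot, y to its left, z up, the work surface at z = 0. Lengths are in mm, angles in rad, forces in N, time in s.
With the tool pointing down it reaches from about 275 to 750 mm from the base axis. Payload 10.2 kg.
Tool frame: the origin (TCP) lies between the finger pads; the fingertips stand 19 mm ahead of it and the grasp point (between the pads) is the TCP; z points along the fingers, y is the line along which they close (so a half turn about z gives the same grasp; the last joint's range is limited). The gripper opens to 85 mm and grips with 20 to 120 N. Pads are 22 mm wide; open, the fingers measure 114 mm over their backs; the gripper's body (76 mm by 85 mm) begins 54 mm behind the grasp point. The pads swing forward as they close: fully open they stand 13 mm farther back than shut.
Start: joints at [-1.334, 0.313, 1.498, -0, 1.331, -0.223], TCP at [232.967, -470.486, 250.294] pointing down, gripper open.
Joint ranges: [-2.94, 2.94], [-0.97, 2.17], [0.19, 2.56], [-1.23, 4.37], [0.02, 3.11], [-2.88, 2.88]. Speed limits (rad/s): [2.39, 2.39, 3.01, 3.14, 3.14, 3.14].

## Interface

Orientations are given as a unit quaternion [w, x, y, z].
In Python, from rig import sense, capture, finish_job gives the robot as it stands. The module is installed in compiled form; this text tells all that it offers.
- The arm moves only by the tool move_arm, never from a script. Its argument "moves" is a list of rows, each an object with "turn": the turn, a rotation vector about the tool's x, y, z in rad, a list of three; "translation": the shift along the tool's x, y, z in mm, a list of three; "hand": the opening, from 0 (shut) to 1 (fully open). In form: [{"turn": [wx, wy, wz], "translation": [x, y, z], "hand": hand}, ...]. A call has 1 to 10 rows; each row shifts and turns the commanded pose from where the row before left it, along the tool's axes as they then stand; what a row does not reach is not made up. A row lasts 1/12 s, in which the tool goes at most 41.7 mm and 7.16 degrees, less where a joint would pass 70% of its speed; a pose out of reach is approached as far as the arm can. A call with a gripper value outside its range is refused whole. The fingers move at their own pace and stop on an object; "grip_force" is the grip in N (left out, the last holds). Time passes only in rows, so rows that do not move let the fingers close. It gives the time, the measured TCP pose, the force, the opening and the grip force at its end, in the units of the state.
- sense(): the state, without advancing time (a new reading comes with each control period).
- capture(name): name is "scene" or "top" or "wrist"; returns a dict with "image" (400x640x3 uint8, blue, green, red), "z_map" (400x640 float32, mm along the optical axis (not along the pixel's ray), 0 where there is no reading), "vertical_fov" (degrees; the focal length in pixels is half the picture's height over the tangent of half this angle, whatever the lens; pixels are square), "cx", "cy" (the principal point, pixels), "k1" (the pictures are not rectified: a ray, as slopes to the right and down, at radius r is drawn at 1 + k1 r^2 times it, then the intrinsics apply), "R" (3x3) and "t" (3): a world point X has camera coordinates R X + t; the wrist camera has in their place "T_tool_cam" (4x4, takes a point from camera to tool coordinates, whose origin is the TCP and whose axes are the flange's). Camera axes: x right, y down, z forward; pixel columns grow to the right and rows downward; lengths in mm; the calibration is good to about 2 mm. A picture is of the moment at which its call begins: read the wrist's pose just before it.
- finish_job(): hands the job in; it is judged then, once.
The state is a dict: "time_s": time; "joints": joint angles; "dq": joint speeds; "tau": joint torques, N m; "eef_pos": TCP position; "ee_rot": TCP orientation; "force": force on the tool from outside, world axes, zero at the start; "wrist_torque": the same for the moment, N m; "grip_width": opening from 0.0 (shut) to 1.0 (fully open); "grip_force": force on a finger pad.
Only numpy, scipy, OpenCV 4.12 (cv2) and the standard library are available. Lean on these libraries where they do the work, as an engineer would, in place of code of your own. Each camera call takes 0.05 s, during which the arm holds its last target. There are 200 camera calls.

## Task

The jar of washers, the headlamp and the wrench are each on the wrong station. Move them round, using the empty cork square or any clear bench as a parking spot, so that the jar stands centred on the scale's pan, the headlamp lies lens up in the middle of the round charging pad, and the wrench lies flat in the middle of the long rubber mat, pointing along it. Keep the glass jar upright all the time, and leave the carabiner, the yellow wedge and the roll of tape where they are.

Things in the scene. Friction and masses are not known exactly. Their poses are not given: they have to be found in the camera images.
- jar: Closed round glass jar of steel washers with an aluminium lid, 60 mm diameter, 74 mm tall (glass up to 60 mm, then the lid, 58 mm diameter), about 0.3 kg. Origin: centre of its underside, z up. Starts standing on the rubber mat, near its middle.
- headlamp: Black plastic headlamp without its strap, lying on its back with the round lens facing up. Housing 60 mm long (its x) by 44 mm wide (its y), 30 mm high, the lens bezel on top reaching 41 mm; a thin back plate 70 x 40 mm, 6 mm thick, shows at the two ends. About 90 g. Origin: centre of its underside, z up through the lens side. Grip it across the 44 mm. Starts on the scale's pan, near its middle.
- wrench: Chrome combination wrench lying flat, 150 mm long along its x (ring end, 28 mm across, at -x; open jaw, 29 mm across, at +x), shaft 14 mm wide (y) and 9 mm thick (1 to 10 mm above its underside), ends 11 mm thick. About 120 g. Origin: midway along it, at the underside; centre of mass within 5 mm of it. Starts across the round charging pad, its ends overhanging; keep the same side up.
- scale: Fixed white bench scale, base 115 mm (its x) by 156 mm (its y, from -56 to +100 mm of the origin), 20 mm high, with a plain aluminium pan 95 x 96 mm whose top is 26 mm above the bench (rigid, does not sink). Origin: on the bench under the centre of the pan (not of the base); a display lies beside the pan at +y. The jar belongs on the pan.
- charger: Fixed round white wireless charging pad, 100 mm diameter, flat top 10 mm above the bench, with a thin black circle drawn on it. Origin: centre of its underside, on the bench. The headlamp belongs on it, in any heading.
- tool_mat: Fixed black rubber mat, 180 mm long (its x) by 70 mm wide (its y), 4 mm thick, lying on the bench. Origin: centre of its underside. The wrench belongs on it, lengthwise, either way round.
- cork: Fixed square of cork, 110 x 110 mm, 4 mm thick, lying on the bench, empty at the start: the free spot for parking. Origin: centre of its underside.
- carabiner: Aluminium carabiner lying flat, about 78 x 40 mm, 10 mm thick, long along its x. Origin: near its middle, at the underside. Leave it alone.
- wedge: Yellow plastic stepped wedge, 75 mm (its x) by 34 mm, rising from 5 to 25 mm. Origin: centre of its underside. Leave it alone.
- tape: Roll of grey tape lying flat, a ring 80 mm outside, 52 mm inside, 22 mm high. Origin: centre of its underside. Leave it alone.
There are look-alikes about, which are no part of the job. What is shaped like the headlamp but green or purple is not meant.

How it is judged (in metres and radians):
At the end, for the whole second after the job is handed in: The jar stands upright on the scale's pan, the headlamp lies lens up on the charging pad and the wrench lies flat on the rubber mat, each within 15 mm of the middle of its place and within 0.12 rad of level, the wrench within 0.2 rad of the mat's long direction (either way round), all at rest (horizontal distance between jar and scale below 0.015 m and z of jar in the frame of scale between 0.021 and 0.031 m and angle between each of jar, headlamp, wrench's own z axis and vertical below 0.12 rad and linear speed of each of jar, headlamp, wrench below 0.02 m/s and angular speed of each of jar, headlamp, wrench below 0.2 rad/s and horizontal distance between headlamp and charger below 0.015 m and z of headlamp in the frame of charger between 0.005 and 0.015 m and horizontal distance between wrench and tool_mat below 0.015 m and z of wrench in the frame of tool_mat between -0.001 and 0.009 m and angle between the x axis of wrench and the x axis of tool_mat, either way round below 0.2 rad); the robot touches nothing.
It fails at once if the glass jar is tipped by more than 0.5 rad (angle between jar's own z axis and vertical above 0.5 rad).
It fails at once if the carabiner is moved by more than 20 mm (distance of carabiner from where it was at the start of the episode above 0.02 m).
It fails at once if the yellow wedge is moved by more than 20 mm (distance of wedge from where it was at the start of the episode above 0.02 m).
It fails at once if the roll of tape is moved by more than 20 mm (distance of tape from where it was at the start of the episode above 0.02 m).
It also fails if it takes over 128 s, if anything falls off the work surface, if the arm or the gripper's body presses on something with over 40 N, if the wrist force passes 120 N, or if a joint passes its speed limit or range.

## Working session

There is one attempt and no reset: what is moved stays moved. The work goes in short steps, Python scripts to look and compute and a tool call to move; the robot and the scene stay as the last step left them, time stands still between calls to the robot, and variables do not carry over. Pictures are saved under pics/ and viewed, at most 14 in all, crops included, and the job is handed in when it is done.

Besides the shell and the picture viewer there is one more tool, called after "Emit:" by a JSON object that holds its "method" and its "body". move_arm: Moves the arm, as the interface text tells. Its arguments: {"type":"object","properties":{"moves":{"type":"array","items":{"type":"object","properties":{"turn":{"type":"array","items":{"type":"number"}},"translation":{"type":"array","items":{"type":"number"}},"hand":{"type":"number"}}}},"grip_force":{"type":"number"}},"required":["moves"]}

```bash
mkdir -p pics; cat > h.py <<'E'
import numpy as np, cv2
from rig import sense, capture
def pose():
    s=sense(); w,x,y,z=s["ee_rot"]
    from scipy.spatial.transform import Rotation as Ro
    return s, Ro.from_quat([x,y,z,w]).as_matrix(), np.array(s["eef_pos"],float)
def cam(name):
    s,R,p=pose(); c=capture(name)
    if "T_tool_cam" in c:
        T=np.array(c["T_tool_cam"]); Rc=R@T[:3,:3]; o=R@T[:3,3]+p
    else:
        Rc=np.array(c["R"]).T; o=-Rc@np.array(c["t"])
    c["Rwc"]=Rc; c["o"]=o
    h=c["image"].shape[0]; c["f"]=h/2/np.tan(np.radians(c["vertical_fov"])/2)
    c["K"]=np.array([[c["f"],0,c["cx"]],[0,c["f"],c["cy"]],[0,0,1.]])
    c["D"]=np.array([c["k1"],0,0,0.])
    return c
def rays(c,uv):
    n=cv2.undistortPoints(np.float64(uv).reshape(-1,1,2),c["K"],c["D"]).reshape(-1,2)
    return np.c_[n,np.ones(len(n))]@c["Rwc"].T     # depth 1 along axis
def plane(c,uv,z):
    d=rays(c,uv); return c["o"]+d*((z-c["o"][2])/d[:,2])[:,None]
def proj(c,X):
    q=(np.atleast_2d(X)-c["o"])@c["Rwc"]
    return cv2.projectPoints(q,np.zeros(3),np.zeros(3),c["K"],c["D"])[0].reshape(-1,2)
def cloud(c):
    h,w=c["z_map"].shape; v,u=np.mgrid[:h,:w]
    P=c["o"]+rays(c,np.c_[u.ravel(),v.ravel()])*c["z_map"].reshape(-1,1)
    P[c["z_map"].ravel()<=0]=np.nan
    return P.reshape(h,w,3)
E
python3 - <<'E'
from h import *
for n in ("scene","top","wrist"):
    c=cam(n); cv2.imwrite(f"pics/{n}0.png",c["image"]); print(n,c["o"].round(),c["Rwc"].round(2).tolist(),c["f"],c["k1"],(c["z_map"]>0).mean())
    np.savez(f"{n}0.npz",**{k:v for k,v in c.items()})
print(sense())
E
```

```text
scene [1281.  710.  803.] [[-0.71, 0.42, -0.57], [0.71, 0.43, -0.56], [0.01, -0.8, -0.6]] 427.8477369585826 -0.09901927717487502 0.993265625
top [418.   8. 981.] [[-0.02, -0.99, 0.14], [-1.0, 0.02, -0.02], [0.02, -0.14, -0.99]] 380.658606899306 0.010200696757925577 0.99589453125
wrist [ 300. -438.  374.] [[0.44, -0.86, -0.26], [-0.9, -0.43, -0.13], [-0.0, 0.28, -0.96]] 339.38731230237045 0.016964156376092426 0.99591796875
{'time_s': 0.15, 'joints': array([-1.33440481e+00,  3.13314408e-01,  1.49823537e+00, -2.59468516e-06,
        1.33099922e+00, -2.23411180e-01]), 'dq': array([-0.00104934, -0.00349607, -0.00307408, -0.00093847,  0.0003328 ,
        0.00062307]), 'tau': array([ 1.50725085e-03, -4.12366354e+01, -2.59797764e+01, -1.61644894e-04,
        3.23969485e-03, -1.28198005e-05]), 'eef_pos': array([ 232.9231739 , -470.31554789,  249.88038658]), 'ee_rot': array([-4.78151563e-04,  9.73688699e-01,  2.27881744e-01, -4.36342807e-06]), 'force': array([ 0.33457761,  0.4542953 , -0.37306237]), 'wrist_torque': array([-0.00016851, -0.02771132,  0.00226811]), 'grip_force': 0.0, 'grip_width': 1.0006693206185753}
```

View pics/top0.png

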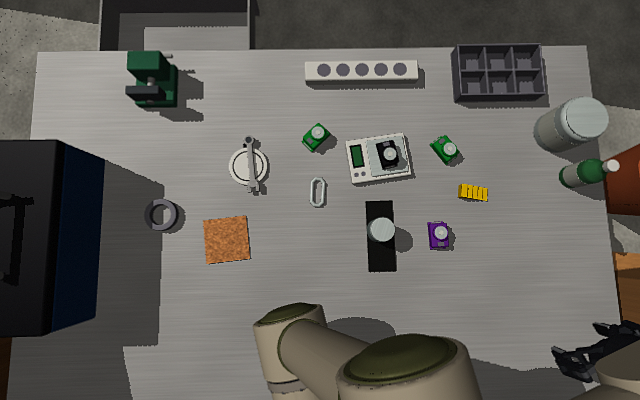

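View pics/scene0.png

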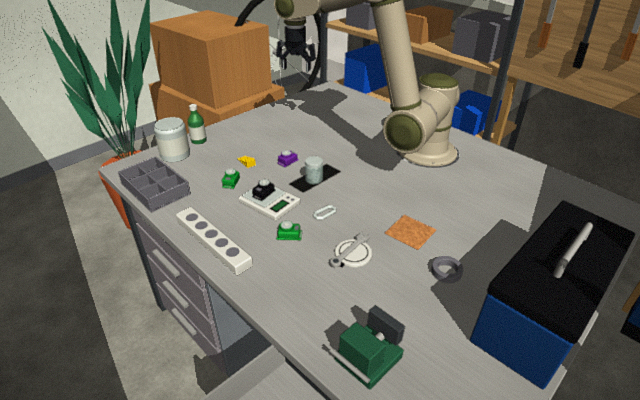

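The top view has everything: jar (381,229) on the mat (366-396, 200-272), headlamp (388,155) on the scale, wrench across the charger (248,166), cork (227,240) empty, carabiner (318,192), tape (161,214) and wedge (473,192).

```bash
cat > m.py <<'E'
from h import *
c=cam("top"); im=c["image"]; P=cloud(c); Z=P[...,2]; hsv=cv2.cvtColor(im,cv2.COLOR_BGR2HSV)
def fit(name,mask,z,box):
    u0,v0,u1,v1=box; m=np.zeros_like(mask,np.uint8); m[v0:v1,u0:u1]=mask[v0:v1,u0:u1]
    m=cv2.morphologyEx(m,cv2.MORPH_OPEN,np.ones((2,2)))
    cs,_=cv2.findContours(m,cv2.RETR_EXTERNAL,cv2.CHAIN_APPROX_NONE)
    k=max(cs,key=cv2.contourArea)[:,0]; X=plane(c,k,z)[:,:2]
    (a,b),(w,h),ang=cv2.minAreaRect(np.float32(X))
    mm=np.zeros_like(m); cv2.drawContours(mm,[k[:,None]],-1,1,-1)
    print(name,"rect c",round(a,1),round(b,1),"size",round(w,1),round(h,1),"ang",round(ang,1),"medZ",np.nanmedian(Z[mm>0]).round(1))
H,S,V=cv2.split(hsv)
print("bench z",np.nanmedian(Z[280:300,200:240]),np.nanmedian(Z[100:120,200:300]),np.nanmedian(Z[110:130,380:420]))
fit("mat",(V<50)&(Z<15),4,(355,190,410,285))
fit("cork",(S>90),4,(190,205,262,275))
fit("charger",(V>185)&(S<40)&(Z<30),10,(215,130,285,200))
fit("scalebase",(V>185)&(S<40)&(Z<40),20,(335,120,420,195))
fit("lid",(Z>60),74,(355,195,425,260))
fit("lampAll",(V<75)&(Z>38),50,(365,130,415,180))
fit("lens",(Z>60),67,(365,130,415,180))
fit("wedge",(S>150),15,(450,170,500,210))
fit("tape",(Z>14)&(Z<35),22,(135,190,190,240))
fit("purple",(S>100),25,(420,215,460,255))
fit("green1",(S>100),25,(295,118,335,158))
fit("green2",(S>100),25,(425,130,465,168))
fit("wrench",(Z>15)&(Z<30),20,(225,125,275,205))
x0=cv2.resize(im[120:280,200:480],None,fx=2.85,fy=2.85,interpolation=cv2.INTER_CUBIC); cv2.imwrite("pics/crop1.png",x0)
s=sense();print(s["eef_pos"])
E
python3 m.py
```

```text
bench z 0.8795414911576813 1.1182320103818597 1.9109082849265064
mat rect c 389.4 -163.0 size 70.9 87.6 ang 88.7 medZ 5.3
cork rect c 434.1 229.6 size 110.0 109.9 ang 5.8 medZ 4.8
charger rect c 620.5 192.1 size 69.0 36.0 ang 0.5 medZ 11.7
scalebase rect c 630.6 -121.1 size 109.6 70.5 ang 7.5 medZ 21.9
lid rect c 448.7 -155.4 size 57.3 57.1 ang 87.7 medZ 79.3
lampAll rect c 639.0 -181.6 size 62.1 47.1 ang 12.3 medZ 57.1
lens rect c 632.5 -182.0 size 34.6 35.6 ang 87.5 medZ 68.1
wedge rect c 541.2 -403.6 size 75.1 37.3 ang 82.1 medZ 16.0
tape rect c 498.3 389.4 size 82.2 77.6 ang 88.9 medZ 19.4
purple rect c 433.0 -303.7 size 67.4 47.6 ang 2.9 medZ 30.4
green1 rect c 691.7 0.1 size 45.5 67.0 ang 42.9 medZ 30.0
green2 rect c 654.0 -336.5 size 66.2 51.1 ang 35.4 medZ 30.9
wrench rect c 626.0 166.7 size 149.5 29.5 ang 6.9 medZ 20.3
[ 232.94409949 -470.35278923  249.95862566]
```

View pics/crop1.png

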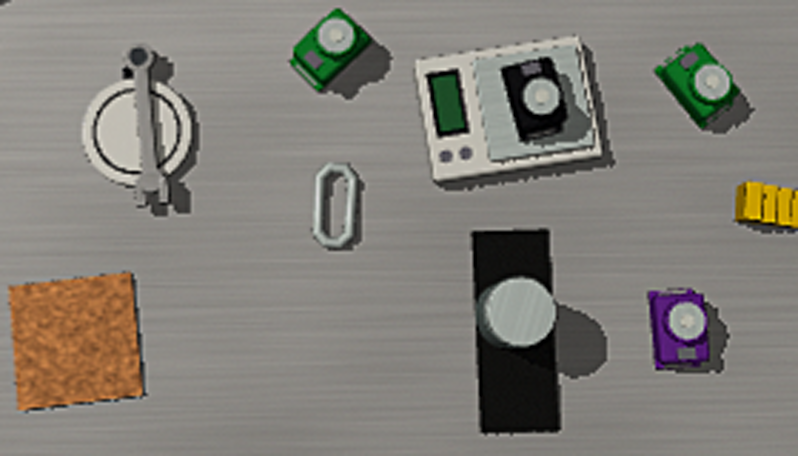

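Emit:
{"method": "move_arm", "body": {"moves": [{"turn":[0,0,0.115],"translation":[0,0,0],"hand":1},{"turn":[0,0,0.115],"translation":[0,0,0],"hand":1},{"turn":[0,0,0.115],"translation":[0,0,0],"hand":1},{"turn":[0,0,0.115],"translation":[0,0,0],"hand":1}]}}

```text
time_s: 0.53
eef_pos: [232.9, -470.4, 250.1]
ee_rot: [-0.0, 1.0, -0.003, -0.0]
force: [0.5, 0.4, -0.3]
grip_width: 0.998
grip_force: 0.0
```

Emit:
{"method": "move_arm", "body": {"moves": [{"turn":[0,0,0],"translation":[21.5,-31.5,0],"hand":1},{"turn":[0,0,0],"translation":[21.5,-31.5,0],"hand":1},{"turn":[0,0,0],"translation":[21.5,-31.5,0],"hand":1},{"turn":[0,0,0],"translation":[21.5,-31.5,0],"hand":1},{"turn":[0,0,0],"translation":[21.5,-31.5,0],"hand":1},{"turn":[0,0,0],"translation":[21.5,-31.5,0],"hand":1},{"turn":[0,0,0],"translation":[21.5,-31.5,0],"hand":1},{"turn":[0,0,0],"translation":[21.5,-31.5,0],"hand":1},{"turn":[0,0,0],"translation":[21.5,-31.5,0],"hand":1},{"turn":[0,0,0],"translation":[21.5,-31.5,0],"hand":1}]}}

```text
time_s: 1.37
eef_pos: [448.7, -153.7, 250.4]
ee_rot: [0.0, 1.0, -0.0, 0.0]
force: [-0.8, -0.2, 0.3]
grip_width: 1.003
grip_force: 0.0
```

```bash
cat > w.py <<'E'
import sys
from h import *
def fitmask(c,name,mask,z,box=None):
    m=mask.astype(np.uint8)
    if box:
        u0,v0,u1,v1=box; q=np.zeros_like(m); q[v0:v1,u0:u1]=m[v0:v1,u0:u1]; m=q
    m=cv2.morphologyEx(m,cv2.MORPH_OPEN,np.ones((3,3)))
    cs,_=cv2.findContours(m,cv2.RETR_EXTERNAL,cv2.CHAIN_APPROX_NONE)
    if not cs: print(name,"none"); return
    k=max(cs,key=cv2.contourArea); X=plane(c,k[:,0],z)[:,:2]
    (a,b),(w,h),ang=cv2.minAreaRect(np.float32(X)); (e,f),r=cv2.minEnclosingCircle(np.float32(X))
    box=cv2.boxPoints(((a,b),(w,h),ang)); e0=box[1]-box[0]; e1=box[2]-box[1]; L=e0 if np.hypot(*e0)>np.hypot(*e1) else e1
    yaw=(np.degrees(np.arctan2(L[1],L[0]))+90)%180-90
    mm=np.zeros_like(m); cv2.drawContours(mm,[k],-1,1,-1)
    print(name,f"c {a:.1f} {b:.1f} size {w:.1f} {h:.1f} longyaw {yaw:.1f} circ {e:.1f} {f:.1f} r{r:.1f} bbox",cv2.boundingRect(k),"z",np.nanmedian(cloud(c)[...,2][mm>0]).round(1))
    return X
if __name__=="__main__":
    s,_,p=pose(); c=cam("wrist"); cv2.imwrite(f"pics/{sys.argv[1]}.png",c["image"])
    Z=cloud(c)[...,2]; np.savez(sys.argv[1]+".npz",**c); print(s["time_s"],p.round(1),s["ee_rot"].round(4),s["grip_width"])
E
python3 w.py w1
```

```text
1.3667 [ 448.7 -153.7  250.4] [ 0.e+00  1.e+00 -1.e-04  0.e+00] 1.0030920879976928
```

View pics/w1.png

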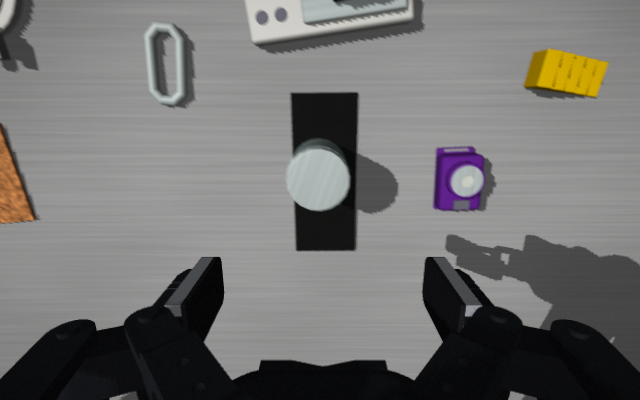

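The wrist view shows the jar's lid at (318,178) on the mat (292-357, 93-250), with room for a finger on either side.

```bash
cat > tri.py <<'E'
from h import *
def tri(c1,u1,c2,u2):
    d1=rays(c1,[u1])[0]; d2=rays(c2,[u2])[0]; d1/=np.linalg.norm(d1); d2/=np.linalg.norm(d2)
    A=np.c_[d1,-d2]; t=np.linalg.lstsq(A,c2["o"]-c1["o"],rcond=None)[0]
    a=c1["o"]+t[0]*d1; b=c2["o"]+t[1]*d2
    return ((a+b)/2).round(1), np.linalg.norm(a-b).round(1)
def load(n): return dict(np.load(n+".npz"))
def cen(mask,box):
    u0,v0,u1,v1=box; m=np.zeros(mask.shape,np.uint8); m[v0:v1,u0:u1]=mask[v0:v1,u0:u1]
    n,l,st,ct=cv2.connectedComponentsWithStats(m); i=1+np.argmax(st[1:,4])
    k=cv2.findContours((l==i).astype(np.uint8),cv2.RETR_EXTERNAL,cv2.CHAIN_APPROX_NONE)[0][0]
    return cv2.fitEllipse(k)[0]
E
python3 - <<'E'
from tri import *; from w import fitmask
c=load("w1"); t=load("top0"); Z=cloud(c)[...,2]; V=c["image"].max(2)
fitmask(c,"lid",Z>66,78,(260,120,380,230))
fitmask(c,"mat",(V<45)|(Z>20),4,(280,60,372,245+15))
a=cen(Z>66,(260,120,380,230)); b=cen(cloud(t)[...,2]>66,(355,195,425,260)); print(a,b,tri(c,a,t,b))
im=t["image"]; Vt=im.max(2); Zt=cloud(t)[...,2]
# mat rows: corners from long side contour in top
fitmask(t,"mattop",(Vt<50)|(Zt>20),4,(360,195,399,275))
fitmask(c,"purple",cv2.cvtColor(c["image"],cv2.COLOR_BGR2HSV)[...,1]>100,20,(420,130,500,230))
E
```

```text
lid c 452.8 -149.8 size 56.7 57.9 longyaw -0.0 circ 452.7 -150.0 r29.2 bbox (287, 148, 64, 64) z 78.4
mat c 439.6 -151.7 size 177.5 76.6 longyaw 0.7 circ 439.8 -155.8 r94.3 bbox (287, 93, 70, 157) z 5.1
(318.56182861328125, 179.63259887695312) (382.2567138671875, 229.09747314453125) (array([ 451.8, -151.5,   76.4]), np.float64(4.1))
mattop c 437.0 -160.6 size 71.5 178.2 longyaw -0.8 circ 437.8 -159.5 r94.5 bbox (366, 201, 30, 71) z 6.5
purple c 440.1 -298.5 size 68.4 49.3 longyaw 2.1 circ 440.6 -298.0 r40.9 bbox (434, 147, 50, 63) z 29.3
```

```bash
python3 w.py w2; python3 - <<'E'
from tri import *; from w import fitmask
c=load("w2"); Z=cloud(c)[...,2]; V=c["image"].max(2)
fitmask(c,"lid",Z>66,78,(260,120,380,230))
fitmask(c,"purple",cv2.cvtColor(c["image"],cv2.COLOR_BGR2HSV)[...,1]>100,20,(420,130,500,230))
fitmask(c,"mat",(V<45),4,(280,60,372,245+15))
a=cen(Z>66,(260,120,380,230)); print(a)
# scene camera lid
s=load("scene0"); Zs=cloud(s)[...,2]; b=cen(Zs>66,(295,150,335,180)); print(b); t=load("top0"); bt=(382.26,229.1)
print("w-s",tri(c,a,s,b)); print("t-s",tri(t,bt,s,b)); print(sense()["eef_pos"],sense()["dq"].round(3))
fitmask(s,"lid-s",Zs>66,78,(295,150,335,180))
E
```

```text
1.4167 [ 451.1 -149.   250.3] [-1.1e-03  1.0e+00  2.0e-03  7.0e-04] 0.9994370059203773
lid c 452.7 -149.7 size 58.2 56.0 longyaw 0.2 circ 452.8 -149.9 r29.3 bbox (293, 151, 63, 64) z 78.4
purple c 439.2 -299.5 size 68.6 50.5 longyaw 2.1 circ 439.6 -299.0 r41.5 bbox (439, 151, 51, 63) z 29.5
mat c 438.8 -157.1 size 177.1 69.1 longyaw 0.5 circ 438.8 -157.1 r94.9 bbox (298, 97, 66, 156) z 4.5
(324.1574401855469, 182.48553466796875)
(313.85614013671875, 161.44895935058594)
w-s (array([ 451.1, -148.8,   74.1]), np.float64(3.3))
t-s (array([ 449.2, -152. ,   72.8]), np.float64(5.0))
[ 449.77688616 -151.61248004  250.23335646] [-0.1   -0.006  0.017 -0.028 -0.006 -0.086]
lid-s c 454.5 -144.5 size 68.3 55.5 longyaw 46.0 circ 453.6 -143.7 r37.8 bbox (305, 156, 18, 12) z 78.9
```

Emit:
{"method": "move_arm", "body": {"moves": [{"turn":[0,0,0],"translation":[3,-3,30],"hand":1},{"turn":[0,0,0],"translation":[0,0,35],"hand":1},{"turn":[0,0,0],"translation":[0,0,35],"hand":1},{"turn":[0,0,0],"translation":[0,0,30],"hand":1},{"turn":[0,0,0],"translation":[0,0,20],"hand":1},{"turn":[0,0,0],"translation":[0,0,0],"hand":1},{"turn":[0,0,0],"translation":[0,0,0],"hand":1},{"turn":[0,0,0],"translation":[0,0,0],"hand":1}]}}

```text
time_s: 2.13
eef_pos: [451.6, -153.2, 101.7]
ee_rot: [0.001, 1.0, -0.0, 0.001]
force: [0.6, -0.1, 0.6]
grip_width: 0.997
grip_force: 0.0
```

```bash
python3 w.py w3; python3 - <<'E'
from tri import *; from w import fitmask
c=load("w3"); Z=cloud(c)[...,2]
fitmask(c,"lid",(Z>66)&(Z<95),78,(200,20,440,250))
E
```

```text
2.1333 [ 451.6 -153.2  101.7] [ 6.e-04  1.e+00 -3.e-04  9.e-04] 0.9968249818686841
lid c 470.7 -149.9 size 55.0 26.1 longyaw 89.9 circ 457.6 -149.9 r27.5 bbox (258, 196, 117, 54) z 78.3
```

View pics/w3.png

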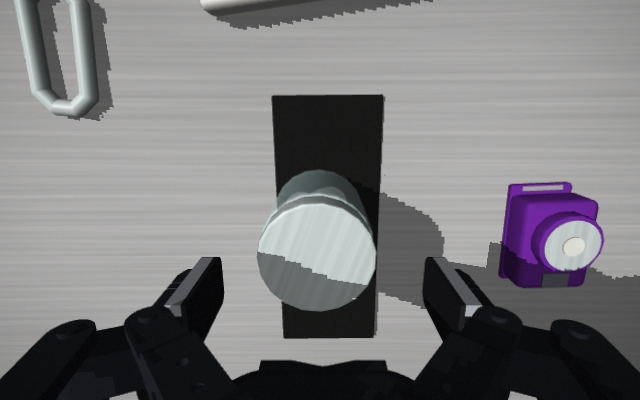

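The lid is at (317,252), its middle 6 px left of the finger mid-line (323), so the fingers straddle it with clearance.

Emit:
{"method": "move_arm", "body": {"moves": [{"turn":[0,0,0],"translation":[0,-2,20],"hand":1},{"turn":[0,0,0],"translation":[0,0,20],"hand":1},{"turn":[0,0,0],"translation":[0,0,17],"hand":1},{"turn":[0,0,0],"translation":[0,0,0],"hand":1},{"turn":[0,0,0],"translation":[0,0,0],"hand":0.6},{"turn":[0,0,0],"translation":[0,0,0],"hand":0.6},{"turn":[0,0,0],"translation":[0,0,0],"hand":0.6},{"turn":[0,0,0],"translation":[0,0,0],"hand":0.6},{"turn":[0,0,0],"translation":[0,0,0],"hand":0.6},{"turn":[0,0,0],"translation":[0,0,0],"hand":0.6}], "grip_force": 40}}

```text
time_s: 3.02
eef_pos: [451.9, -151.0, 45.1]
ee_rot: [0.001, 1.0, -0.0, 0.001]
force: [-1.0, 0.7, 6.2]
grip_width: 0.69
grip_force: 42.6
```

Emit:
{"method": "move_arm", "body": {"moves": [{"turn":[0,0,0],"translation":[0,0,0],"hand":0.6},{"turn":[0,0,0],"translation":[0,0,0],"hand":0.6},{"turn":[0,0,0],"translation":[0,0,-10],"hand":0.6},{"turn":[0,0,0],"translation":[0,0,0],"hand":0.6},{"turn":[0,0,0],"translation":[0,0,0],"hand":0.6}]}}

```text
time_s: 3.43
eef_pos: [451.4, -150.7, 54.2]
ee_rot: [0.0, 1.0, -0.0, 0.001]
force: [-0.8, 0.5, -4.5]
grip_width: 0.693
grip_force: 44.7
```

Emit:
{"method": "move_arm", "body": {"moves": [{"turn":[0,0,0],"translation":[0,0,-15],"hand":0.6},{"turn":[0,0,0],"translation":[0,0,-25],"hand":0.6},{"turn":[0,0,0],"translation":[0,-10,-20],"hand":0.6},{"turn":[0,0,0],"translation":[-2,-25,0],"hand":0.6},{"turn":[0,0,0],"translation":[-2,-35,0],"hand":0.6},{"turn":[0,0,0],"translation":[-2,-38,0],"hand":0.6},{"turn":[0,0,0],"translation":[-2,-38,0],"hand":0.6},{"turn":[0,0,0],"translation":[-2,-38,0],"hand":0.6},{"turn":[0,0,0],"translation":[-2,-38,0],"hand":0.6},{"turn":[0,0,0],"translation":[-2,-38,0],"hand":0.6}], "grip_force": 60}}

```text
time_s: 4.27
eef_pos: [436.4, 111.3, 113.4]
ee_rot: [0.0, 1.0, -0.0, -0.0]
force: [1.3, -0.6, -4.5]
grip_width: 0.692
grip_force: 67.4
```

Emit:
{"method": "move_arm", "body": {"moves": [{"turn":[0,0,0],"translation":[-1,-38,0],"hand":0.6},{"turn":[0,0,0],"translation":[0,-32,0],"hand":0.6},{"turn":[0,0,0],"translation":[0,-22,0],"hand":0.6},{"turn":[0,0,0],"translation":[0,-15,0],"hand":0.6},{"turn":[0,0,0],"translation":[0,-10,10],"hand":0.6},{"turn":[0,0,0],"translation":[0,-5,20],"hand":0.6},{"turn":[0,0,0],"translation":[0,0,20],"hand":0.6},{"turn":[0,0,0],"translation":[0,0,12],"hand":0.6},{"turn":[0,0,0],"translation":[0,0,0],"hand":0.6},{"turn":[0,0,0],"translation":[0,0,0],"hand":0.6}]}}

```text
time_s: 5.1
eef_pos: [435.8, 231.1, 50.7]
ee_rot: [0.0, 1.0, -0.0, -0.001]
force: [-0.7, -0.2, -2.9]
grip_width: 0.687
grip_force: 67.2
```

Emit:
{"method": "move_arm", "body": {"moves": [{"turn":[0,0,0],"translation":[0,0,3],"hand":0.6},{"turn":[0,0,0],"translation":[0,0,2.5],"hand":0.6},{"turn":[0,0,0],"translation":[0,0,0],"hand":0.6},{"turn":[0,0,0],"translation":[0,0,0],"hand":0.6},{"turn":[0,0,0],"translation":[0,0,0],"hand":1},{"turn":[0,0,0],"translation":[0,0,0],"hand":1},{"turn":[0,0,0],"translation":[0,0,0],"hand":1},{"turn":[0,0,0],"translation":[0,0,0],"hand":1},{"turn":[0,0,0],"translation":[0,0,-15],"hand":1},{"turn":[0,0,0],"translation":[0,0,-30],"hand":1}]}}

```text
time_s: 5.93
eef_pos: [434.6, 231.0, 89.1]
ee_rot: [0.001, 1.0, -0.0, -0.003]
force: [-0.1, 1.2, -0.2]
grip_width: 0.998
grip_force: 0.0
```

Emit:
{"method": "move_arm", "body": {"moves": [{"turn":[0,0,0],"translation":[0,0,-38],"hand":1},{"turn":[0,0,0],"translation":[0,0,-38],"hand":1},{"turn":[0,0,0],"translation":[0,0,-38],"hand":1},{"turn":[0,0,0],"translation":[0,0,-38],"hand":1},{"turn":[0,0,0],"translation":[0,0,-8],"hand":1},{"turn":[0,0,0],"translation":[0,0,0],"hand":1},{"turn":[0,0,0],"translation":[0,0,0],"hand":1},{"turn":[0,0,0],"translation":[0,0,0],"hand":1}]}}

```text
time_s: 6.6
eef_pos: [435.5, 231.3, 249.1]
ee_rot: [0.0, 1.0, -0.0, -0.001]
force: [0.2, 0.2, -0.3]
grip_width: 0.999
grip_force: 0.0
```

```bash
python3 w.py w4; python3 - <<'E'
from tri import *; from w import fitmask
c=load("w4"); Z=cloud(c)[...,2]; H=cv2.cvtColor(c["image"],cv2.COLOR_BGR2HSV)
fitmask(c,"lid",(Z>66)&(Z<95),78,(200,20,440,250))
t=cam("top"); Zt=cloud(t)[...,2]; np.savez("top1.npz",**t)
fitmask(t,"lid-top",(Zt>66)&(Zt<95),78,(190,200,262,275))
V=t["image"].max(2)
fitmask(t,"mat-top",V<50,4,(355,190,410,285))
E
```

```text
6.6 [435.5 231.3 249.1] [ 4.0e-04  1.0e+00 -1.0e-04 -1.5e-03] 0.999222802159362
lid c 437.5 231.5 size 56.5 57.9 longyaw -0.1 circ 437.1 232.1 r29.4 bbox (291, 150, 64, 64) z 78.4
lid-top c 416.9 224.4 size 41.9 18.5 longyaw 88.7 circ 420.3 224.3 r21.1 bbox (213, 243, 19, 9) z 78.6
mat-top c 437.1 -160.8 size 179.2 70.1 longyaw 0.3 circ 437.8 -159.5 r94.5 bbox (366, 201, 30, 71) z 5.5
```

View pics/w4.png

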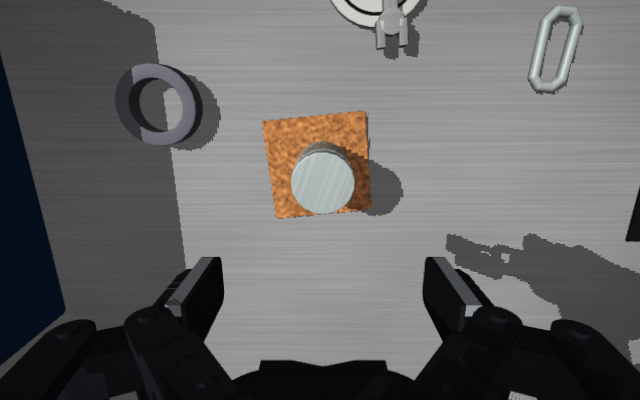

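Jar stands on the cork, lid at (322,182); the wrench's jaw is at (392,30) and the tape and carabiner are untouched. Next the wrench.

Emit:
{"method": "move_arm", "body": {"moves": [{"turn":[0,0,0],"translation":[33,12,0],"hand":1},{"turn":[0,0,0],"translation":[33,12,0],"hand":1},{"turn":[0,0,0],"translation":[33,12,0],"hand":1},{"turn":[0,0,0],"translation":[33,12,0],"hand":1},{"turn":[0,0,0],"translation":[33,12,0],"hand":1},{"turn":[0,0,0],"translation":[0,0,0],"hand":1},{"turn":[0,0,0],"translation":[0,0,0],"hand":1},{"turn":[0,0,0],"translation":[0,0,0],"hand":1}]}}

```text
time_s: 7.37
eef_pos: [600.5, 171.6, 249.7]
ee_rot: [0.0, 1.0, -0.0, -0.001]
force: [0.3, -0.1, 0.4]
grip_width: 1.001
grip_force: 0.0
```

```bash
python3 w.py w5; python3 - <<'E'
from tri import *; from w import fitmask
c=load("w5"); Z=cloud(c)[...,2]; im=c["image"]; H=cv2.cvtColor(im,cv2.COLOR_BGR2HSV)
print("charger/bench z",np.nanmedian(Z[(Z>8)&(Z<14)]),np.nanmedian(Z[abs(Z)<6]))
fitmask(c,"wrench",(Z>15)&(Z<30),20,(200,20,440,250))
P=cloud(c); m=(Z>15.5)&(Z<26); m[:, :200]=0; m[:,440:]=0; m[250:]=0
X=P[m][:,:2]; print(len(X)); vx=cv2.fitLine(np.float32(X),cv2.DIST_L1,0,.01,.01).ravel(); print("line",vx,"yaw",np.degrees(np.arctan2(vx[1],vx[0])))
g=(Z>8)&(Z<26); fitmask(c,"padhull",(Z>7.5)&(Z<14),10,(200,20,440,250))
t=load("top0"); Zt=cloud(t)[...,2]
a=cen((Z>15)&(Z<30),(200,20,440,250))
E
```

```text
7.3667 [600.5 171.6 249.7] [ 0.0e+00  1.0e+00 -1.0e-04 -1.1e-03] 1.000681650694103
charger/bench z 10.727159710601967 0.46459018196065927
wrench c 630.4 172.9 size 150.3 29.0 longyaw 5.8 circ 630.0 172.4 r75.6 bbox (302, 65, 40, 148) z 20.2
2448
line [9.9489009e-01 1.0096380e-01 6.1186530e+02 1.7087296e+02] yaw 5.794673
padhull c 627.9 205.7 size 108.1 51.4 longyaw 5.7 circ 629.7 188.1 r54.1 bbox (267, 89, 52, 103) z 10.8
```

View pics/w5.png

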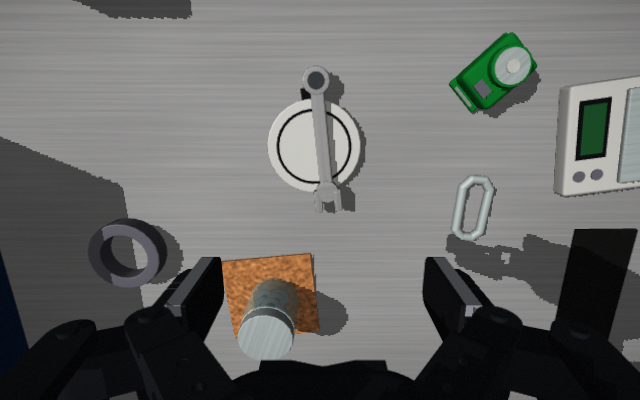

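Wrench spans from its ring (317,80) to its jaw (326,195) over the pad, whose centre is about (314,146); nothing stands beside the shaft.

Emit:
{"method": "move_arm", "body": {"moves": [{"turn":[0,0,0],"translation":[30,-1.3,0],"hand":0.5},{"turn":[0,0,-0.101],"translation":[0,0,30],"hand":0.5},{"turn":[0,0,0],"translation":[0,0,38],"hand":0.5},{"turn":[0,0,0],"translation":[0,0,38],"hand":0.5},{"turn":[0,0,0],"translation":[0,0,38],"hand":0.5},{"turn":[0,0,0],"translation":[0,0,30],"hand":0.5},{"turn":[0,0,0],"translation":[0,0,15],"hand":0.5},{"turn":[0,0,0],"translation":[0,0,0],"hand":0.5},{"turn":[0,0,0],"translation":[0,0,0],"hand":0.5},{"turn":[0,0,0],"translation":[0,0,0],"hand":0.5}], "grip_force": 40}}

```text
time_s: 8.25
eef_pos: [631.7, 173.2, 63.9]
ee_rot: [-0.0, 0.999, 0.051, 0.002]
force: [0.5, 0.8, -0.1]
grip_width: 0.495
grip_force: 0.0
```

```bash
python3 w.py w6; python3 - <<'E'
from tri import *; from w import fitmask
c=load("w6"); Z=cloud(c)[...,2]
fitmask(c,"wrench",(Z>15.5)&(Z<26),20,(250,0,400,220))
E
```

```text
8.25 [631.7 173.2  63.9] [-1.000e-04  9.987e-01  5.070e-02  1.500e-03] 0.4945191479062362
wrench c 675.1 177.2 size 59.5 26.9 longyaw 5.8 circ 674.9 177.1 r30.2 bbox (296, 101, 56, 119) z 19.9
```

View pics/w6.png

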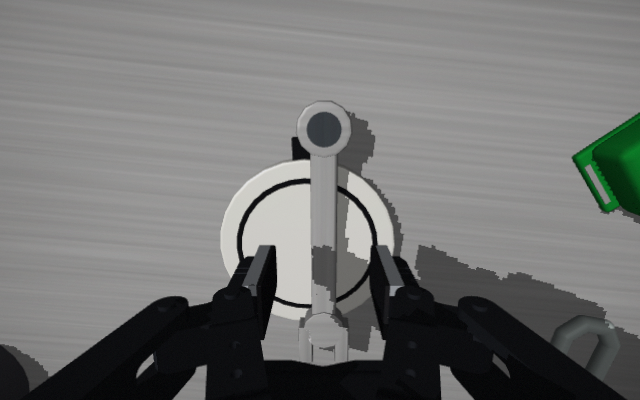

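Shaft (322,250) is midway between the fingers (270 and 378). Descend and grip.

Emit:
{"method": "move_arm", "body": {"moves": [{"turn":[0,0,0],"translation":[0,0,20],"hand":0.5},{"turn":[0,0,0],"translation":[0,0,12],"hand":0.5},{"turn":[0,0,0],"translation":[0,0,0],"hand":0.5},{"turn":[0,0,0],"translation":[0,0,0],"hand":0.05},{"turn":[0,0,0],"translation":[0,0,0],"hand":0.05},{"turn":[0,0,0],"translation":[0,0,0],"hand":0.05},{"turn":[0,0,0],"translation":[0,0,0],"hand":0.05},{"turn":[0,0,0],"translation":[0,0,0],"hand":0.05},{"turn":[0,0,0],"translation":[0,0,0],"hand":0.05},{"turn":[0,0,0],"translation":[0,0,0],"hand":0.05}], "grip_force": 60}}

```text
time_s: 9.13
eef_pos: [631.7, 172.9, 31.1]
ee_rot: [-0.0, 0.999, 0.05, 0.001]
force: [-1.0, 0.2, 6.4]
grip_width: 0.135
grip_force: 60.6
```

Emit:
{"method": "move_arm", "body": {"moves": [{"turn":[0,0,0],"translation":[0,0,0],"hand":0.05},{"turn":[0,0,0],"translation":[0,0,0],"hand":0.05},{"turn":[0,0,0],"translation":[0,0,-20],"hand":0.05},{"turn":[0,0,0],"translation":[0,0,-30],"hand":0.05},{"turn":[0,0,0.101],"translation":[0,0,0],"hand":0.05},{"turn":[0,0,0],"translation":[0,0,0],"hand":0.05},{"turn":[0,0,0],"translation":[0,0,0],"hand":0.05},{"turn":[0,0,0],"translation":[0,0,0],"hand":0.05}]}}

```text
time_s: 9.8
eef_pos: [630.4, 172.6, 78.6]
ee_rot: [0.0, 1.0, 0.001, -0.001]
force: [-0.9, 0.0, -1.9]
grip_width: 0.135
grip_force: 59.8
```

```bash
python3 w.py w7; python3 - <<'E'
from tri import *; from w import fitmask
c=load("w7"); P=cloud(c);Z=P[...,2]; fitmask(c,"wrench",(Z>40),68,(250,0,400,230))
m=np.zeros(Z.shape,bool); m[0:230,290:350]=1; Q=P[m&(Z>40)]; A=np.c_[Q[:,:2]-Q[:,:2].mean(0),np.ones(len(Q))]; print("tilt fit",np.linalg.lstsq(A,Q[:,2],rcond=None)[0],len(Q))
E
```

```text
9.8 [630.4 172.6  78.6] [ 1.0e-04  1.0e+00  1.1e-03 -1.1e-03] 0.13456768674007646
wrench c 677.8 172.8 size 52.2 26.7 longyaw 0.1 circ 677.5 173.0 r26.6 bbox (289, 101, 69, 129) z 67.1
tilt fit [ 1.81272454e-02 -3.27764556e-03  6.71212358e+01] 5527
```

Emit:
{"method": "move_arm", "body": {"moves": [{"turn":[0,0,0],"translation":[-5,10,-20],"hand":0.05},{"turn":[0,0,0],"translation":[-15,25,0],"hand":0.05},{"turn":[0,0,0],"translation":[-20,34,0],"hand":0.05},{"turn":[0,0,0],"translation":[-20,35,0],"hand":0.05},{"turn":[0,0,0],"translation":[-20,35,0],"hand":0.05},{"turn":[0,0,0],"translation":[-20,35,0],"hand":0.05},{"turn":[0,0,0],"translation":[-20,35,0],"hand":0.05},{"turn":[0,0,0],"translation":[-20,35,0],"hand":0.05},{"turn":[0,0,0],"translation":[-20,34,0],"hand":0.05},{"turn":[0,0,0],"translation":[-18,30,0],"hand":0.05}]}}

```text
time_s: 10.68
eef_pos: [451.4, -136.8, 99.4]
ee_rot: [-0.0, 1.0, 0.0, -0.0]
force: [-0.0, -0.2, -1.9]
grip_width: 0.134
grip_force: 59.8
```

Emit:
{"method": "move_arm", "body": {"moves": [{"turn":[0,0,0],"translation":[-12.6,15,10],"hand":0.05},{"turn":[0,0,0],"translation":[0,7,20],"hand":0.05},{"turn":[0,0,0],"translation":[0,0,15],"hand":0.05},{"turn":[0,0,0],"translation":[0,0,0],"hand":0.05},{"turn":[0,0,0],"translation":[0,0,0],"hand":0.05},{"turn":[0,0,0],"translation":[0,0,0],"hand":0.05}]}}

```text
time_s: 11.18
eef_pos: [440.8, -157.1, 55.3]
ee_rot: [0.0, 1.0, 0.0, 0.0]
force: [-0.1, -0.6, -1.4]
grip_width: 0.139
grip_force: 59.7
```

```bash
python3 w.py w8; python3 - <<'E'
from tri import *; from w import fitmask
c=load("w8"); P=cloud(c);Z=P[...,2]; fitmask(c,"wrench",(Z>25),43,(250,0,400,230))
V=c["image"].max(2); b=plane(c,np.argwhere((V<45)&(Z<14))[:,::-1][::1],4)
m=(V<45)&(Z<14); m[230:]=0
v,u=np.where(m); X=plane(c,np.c_[u,v],4); print("mat far edge x",np.percentile(X[:,0],99.5),"y edges",np.percentile(X[:,1],[.5,99.5]))
E
```

```text
11.1833 [ 440.8 -157.1   55.3] [1.e-04 1.e+00 4.e-04 2.e-04] 0.13857717764887242
wrench c 487.8 -156.8 size 52.9 27.5 longyaw 0.0 circ 487.6 -156.8 r27.0 bbox (288, 101, 70, 129) z 44.1
mat far edge x 527.8791433522587 y edges [-190.66025725 -122.02817275]
```

View pics/w8.png

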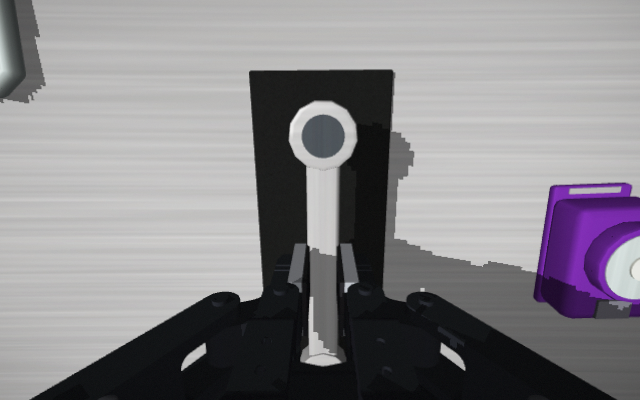

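The wrench lies centred and in line over the mat (250-393 wide, ring at (323,135)). Lower and release.

Emit:
{"method": "move_arm", "body": {"moves": [{"turn":[0,0,0],"translation":[-1,0,15],"hand":0.05},{"turn":[0,0,0],"translation":[0,0,10],"hand":0.05},{"turn":[0,0,0],"translation":[0,0,4.5],"hand":0.05},{"turn":[0,0,0],"translation":[0,0,0],"hand":0.05},{"turn":[0,0,0],"translation":[0,0,0],"hand":0.05},{"turn":[0,0,0],"translation":[0,0,0],"hand":0.05},{"turn":[0,0,0],"translation":[0,0,0],"hand":0.4},{"turn":[0,0,0],"translation":[0,0,0],"hand":0.4},{"turn":[0,0,0],"translation":[0,0,0],"hand":0.4},{"turn":[0,0,0],"translation":[0,0,0],"hand":0.4}]}}

```text
time_s: 12.07
eef_pos: [439.5, -157.3, 25.3]
ee_rot: [0.0, 1.0, -0.0, 0.0]
force: [-0.3, 0.5, -0.5]
grip_width: 0.396
grip_force: 0.0
```

Emit:
{"method": "move_arm", "body": {"moves": [{"turn":[0,0,0],"translation":[0,0,-15],"hand":0.4},{"turn":[0,0,0],"translation":[0,0,-30],"hand":0.4},{"turn":[0,0,0],"translation":[0,0,-38],"hand":0.4},{"turn":[0,0,0],"translation":[0,0,-38],"hand":0.6},{"turn":[0,0,0],"translation":[0,0,-38],"hand":1},{"turn":[0,0,0],"translation":[0,0,-38],"hand":1},{"turn":[0,0,0],"translation":[0,0,-28],"hand":1},{"turn":[0,0,0],"translation":[0,0,0],"hand":1},{"turn":[0,0,0],"translation":[0,0,0],"hand":1},{"turn":[0,0,0],"translation":[0,0,0],"hand":1}]}}

```text
time_s: 12.9
eef_pos: [439.1, -157.0, 249.4]
ee_rot: [-0.0, 1.0, -0.0, -0.001]
force: [-0.1, -0.7, 0.6]
grip_width: 1.004
grip_force: 0.0
```

```bash
python3 w.py w9; python3 - <<'E'
from tri import *; from w import fitmask
c=load("w9"); P=cloud(c);Z=P[...,2]; V=c["image"].max(2)
fitmask(c,"wrench",(Z>9)&(Z<30)|(V>90),14,(300,104,348,246))
fitmask(c,"mat+wr",(V<50),4,(270,60,380,245+10))
E
```

```text
12.9 [ 439.1 -157.   249.4] [-4.e-04  1.e+00 -1.e-04 -6.e-04] 1.003611777207351
wrench c 435.7 -157.1 size 27.4 143.8 longyaw -0.0 circ 435.5 -157.1 r73.0 bbox (310, 104, 27, 132) z 14.9
mat+wr c 438.5 -157.1 size 178.1 69.4 longyaw 0.5 circ 438.7 -156.0 r94.8 bbox (289, 84, 67, 160) z 4.8
```

Emit:
{"method": "move_arm", "body": {"moves": [{"turn":[0,0,0],"translation":[30,5,0],"hand":1},{"turn":[0,0,0],"translation":[30,5,0],"hand":1},{"turn":[0,0,0],"translation":[30,5,0],"hand":1},{"turn":[0,0,0],"translation":[30,5,0],"hand":1},{"turn":[0,0,0],"translation":[30,5,0],"hand":1},{"turn":[0,0,0],"translation":[20,0,0],"hand":1},{"turn":[0,0,0],"translation":[0,0,0],"hand":1},{"turn":[0,0,0],"translation":[0,0,0],"hand":1},{"turn":[0,0,0],"translation":[0,0,0],"hand":1}]}}

```text
time_s: 13.7
eef_pos: [608.7, -182.1, 249.3]
ee_rot: [-0.0, 1.0, -0.0, -0.001]
force: [0.1, 0.1, 0.5]
grip_width: 0.999
grip_force: 0.0
```

```bash
python3 w.py w10
```

```text
13.7 [ 608.7 -182.1  249.3] [-5.e-04  1.e+00 -1.e-04 -1.e-03] 0.998685027238784
```

View pics/w10.png

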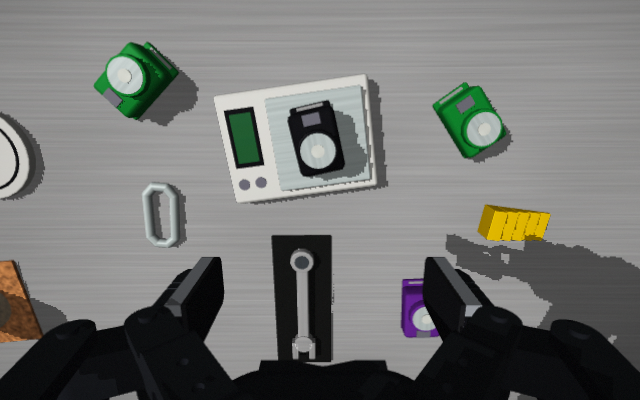

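The wrench rests on the mat ((302,262)-(303,345)). The black headlamp is on the pan at (317,137), and the display is at (243,137), so the scale's +y is to the left.

```bash
cat > sc.py <<'E'
from tri import *; from w import fitmask
import sys
c=load(sys.argv[1]); P=cloud(c);Z=P[...,2]; V=c["image"].max(2)
b=(195,50,410,225)
X=fitmask(c,"base",(Z>11),20,b)
(a0,a1),wh,_=cv2.minAreaRect(np.float32(X)); 
bx=cv2.boxPoints(cv2.minAreaRect(np.float32(X))); e=[bx[1]-bx[0],bx[2]-bx[1]]; L=max(e,key=np.linalg.norm); L=L/np.linalg.norm(L); L*=np.sign(L[1])
print("scale origin",np.array([a0,a1])-22*L,"y axis",L)
fitmask(c,"housing top",(V<75)&(Z>48),56,b)
fitmask(c,"lamp top all",(Z>48),56,b)
fitmask(c,"lens",(Z>61),67,b)
fitmask(c,"plate+all",(Z>29.5)&(V<85),32,b)
print("pan z",np.nanmedian(Z[(Z>24)&(Z<31)]),"bench",np.nanmedian(Z[abs(Z)<8]),"lens",np.nanpercentile(Z[50:225,195:410],99.5))
a=cen(Z>61,b); t=load("top0"); print("lens wrist-top",tri(c,a,t,cen(cloud(t)[...,2]>60,(365,130,415,180))))
E
python3 sc.py w10
```

```text
base c 639.5 -156.3 size 114.6 154.3 longyaw -82.1 circ 638.9 -156.3 r94.2 bbox (214, 74, 163, 130) z 25.4
scale origin [ 642.47363353 -178.05070877] y axis [-0.1367604  0.9906042]
housing top c 643.7 -176.0 size 59.1 42.7 longyaw 12.7 circ 643.4 -175.7 r34.3 bbox (288, 107, 57, 69) z 58.1
lamp top all c 643.6 -175.6 size 59.1 43.3 longyaw 12.7 circ 643.4 -175.7 r34.3 bbox (287, 107, 58, 70) z 57.9
lens c 637.8 -176.7 size 36.2 36.1 longyaw 90.0 circ 637.7 -177.1 r18.8 bbox (297, 130, 41, 41) z 67.0
plate+all c 643.0 -175.0 size 69.5 45.9 longyaw 12.7 circ 643.2 -175.8 r38.6 bbox (288, 101, 57, 76) z 57.6
pan z 26.753503045781542 bench 0.4799661030642426 lens 67.93114676945304
lens wrist-top (array([ 636.6, -178.7,   64.6]), np.float64(4.1))
```

Emit:
{"method": "move_arm", "body": {"moves": [{"turn":[0,0,0],"translation":[34.7,-6.3,0],"hand":1},{"turn":[0,0,-0.111],"translation":[0,0,20],"hand":1},{"turn":[0,0,-0.111],"translation":[0,0,30],"hand":1},{"turn":[0,0,0],"translation":[0,0,38],"hand":1},{"turn":[0,0,0],"translation":[0,0,38],"hand":1},{"turn":[0,0,0],"translation":[0,0,20],"hand":1},{"turn":[0,0,0],"translation":[0,0,0],"hand":1},{"turn":[0,0,0],"translation":[0,0,0],"hand":1},{"turn":[0,0,0],"translation":[0,0,0],"hand":1}], "grip_force": 30}}

```text
time_s: 14.5
eef_pos: [644.7, -176.5, 106.8]
ee_rot: [0.001, 0.994, 0.111, 0.002]
force: [1.1, 0.9, 0.1]
grip_width: 0.994
grip_force: 0.0
```

```bash
python3 w.py w11
```

```text
14.5 [ 644.7 -176.5  106.8] [9.000e-04 9.939e-01 1.106e-01 1.500e-03] 0.9935051730995293
```

View pics/w11.png

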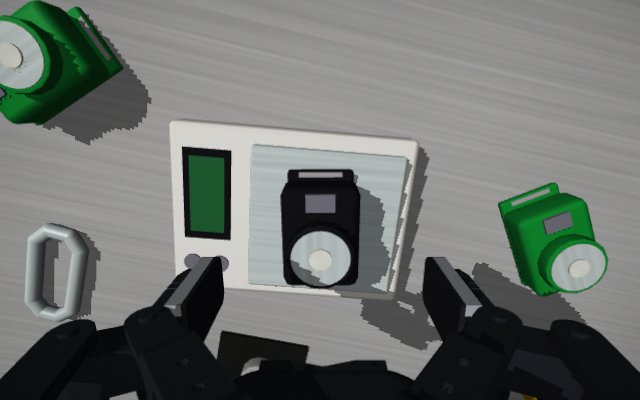

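The lamp (281-360, mid 320) is squared up between the fingers (222, 425). Descend and grip.

Emit:
{"method": "move_arm", "body": {"moves": [{"turn":[0,0,0],"translation":[0,0,25],"hand":1},{"turn":[0,0,0],"translation":[0,0,22],"hand":1},{"turn":[0,0,0],"translation":[0,0,13],"hand":1},{"turn":[0,0,0],"translation":[0,0,0],"hand":1},{"turn":[0,0,0],"translation":[0,0,0],"hand":0.4},{"turn":[0,0,0],"translation":[0,0,0],"hand":0.4},{"turn":[0,0,0],"translation":[0,0,0],"hand":0.4},{"turn":[0,0,0],"translation":[0,0,0],"hand":0.4},{"turn":[0,0,0],"translation":[0,0,0],"hand":0.4},{"turn":[0,0,0],"translation":[0,0,0],"hand":0.4}], "grip_force": 30}}

```text
time_s: 15.38
eef_pos: [644.8, -176.3, 45.9]
ee_rot: [0.001, 0.994, 0.111, 0.001]
force: [-0.5, 0.1, 6.7]
grip_width: 0.51
grip_force: 32.2
```

Emit:
{"method": "move_arm", "body": {"moves": [{"turn":[0,0,0],"translation":[0,0,0],"hand":0.4},{"turn":[0,0,0],"translation":[0,0,0],"hand":0.4},{"turn":[0,0,0],"translation":[0,0,0],"hand":0.4},{"turn":[0,0,0],"translation":[0,0,-15],"hand":0.4},{"turn":[0,0,0],"translation":[0,0,-30],"hand":0.4},{"turn":[0,0,0],"translation":[0,0,-30],"hand":0.4},{"turn":[0,0,0.111],"translation":[0,0,0],"hand":0.4},{"turn":[0,0,0.111],"translation":[0,0,0],"hand":0.4},{"turn":[0,0,0],"translation":[0,0,0],"hand":0.4},{"turn":[0,0,0],"translation":[0,0,0],"hand":0.4}]}}

```text
time_s: 16.22
eef_pos: [644.0, -175.9, 119.2]
ee_rot: [-0.0, 1.0, 0.002, -0.0]
force: [-0.3, 0.2, 0.2]
grip_width: 0.512
grip_force: 31.4
```

```bash
python3 - <<'E'
from tri import *; from w import fitmask
# pad centre: circle fit on the outer rim, from w5 (wrist, wrench on it) 
c=load("w5"); Z=cloud(c)[...,2]; V=c["image"].min(2)
m=((V>150)|((Z>14)&(Z<30))).astype(np.uint8); q=np.zeros_like(m); q[90:200,255:370]=m[90:200,255:370]
k=max(cv2.findContours(cv2.morphologyEx(q,cv2.MORPH_CLOSE,np.ones((9,9))),cv2.RETR_EXTERNAL,cv2.CHAIN_APPROX_NONE)[0],key=cv2.contourArea)[:,0]
X=plane(c,k,10)[:,:2]; 
from scipy.optimize import least_squares
r=least_squares(lambda p:np.hypot(X[:,0]-p[0],X[:,1]-p[1])-p[2],[626,180,50],loss="soft_l1").x; print("pad w5",r.round(1))
t=load("top1"); Z=cloud(t)[...,2]; V=t["image"].min(2); q=np.zeros(V.shape,np.uint8); q[125:205,215:285]=(V>150)[125:205,215:285]
k=max(cv2.findContours(q,cv2.RETR_EXTERNAL,cv2.CHAIN_APPROX_NONE)[0],key=cv2.contourArea)[:,0]; print(cv2.boundingRect(k),plane(t,k,10)[:,:2].mean(0))
E
python3 w.py w12
```

```text
pad w5 [626.  190.9  57.8]
(215, 125, 70, 60) [683.94379118 196.9615167 ]
16.2167 [ 644.  -175.9  119.2] [-1.0e-04  1.0e+00  1.5e-03 -2.0e-04] 0.5121616710134522
```

Emit:
{"method": "move_arm", "body": {"moves": [{"turn":[0,0,0],"translation":[-3,-12,-20],"hand":0.4},{"turn":[0,0,0],"translation":[-8,-28,-20],"hand":0.4},{"turn":[0,0,0],"translation":[-9,-37,-10],"hand":0.4},{"turn":[0,0,0],"translation":[-9,-38,-10],"hand":0.4},{"turn":[0,0,0],"translation":[-9,-38,0],"hand":0.4},{"turn":[0,0,0],"translation":[-9,-38,0],"hand":0.4},{"turn":[0,0,0],"translation":[-9,-38,0],"hand":0.4},{"turn":[0,0,0],"translation":[-9,-38,0],"hand":0.4},{"turn":[0,0,0],"translation":[-9,-37,0],"hand":0.4},{"turn":[0,0,0],"translation":[-6,-30,0],"hand":0.4}]}}

```text
time_s: 17.1
eef_pos: [563.0, 160.5, 179.2]
ee_rot: [-0.0, 1.0, 0.002, -0.0]
force: [1.3, 0.3, -1.3]
grip_width: 0.512
grip_force: 31.4
```

Emit:
{"method": "move_arm", "body": {"moves": [{"turn":[0,0,0],"translation":[-4,-15,0],"hand":0.4},{"turn":[0,0,0],"translation":[0,-7,0],"hand":0.4},{"turn":[0,0,0],"translation":[0,0,0],"hand":0.4},{"turn":[0,0,0],"translation":[0,0,0],"hand":0.4},{"turn":[0,0,0],"translation":[0,0,0],"hand":0.4}]}}

```text
time_s: 17.52
eef_pos: [560.6, 178.8, 179.1]
ee_rot: [0.0, 1.0, -0.0, -0.0]
force: [-0.0, -0.2, -1.2]
grip_width: 0.508
grip_force: 31.4
```

```bash
python3 w.py w13; python3 - <<'E'
from tri import *; from w import fitmask
c=load("w13"); Z=cloud(c)[...,2]; V=c["image"].min(2)
fitmask(c,"pad z",(Z>6)&(Z<14),10); fitmask(c,"pad V",(V>170)&(Z<20),10)
E
```

```text
17.5167 [560.6 178.8 179.1] [ 2.e-04  1.e+00 -4.e-04 -1.e-04] 0.5084925216663299
pad z c 624.7 181.7 size 99.0 99.2 longyaw -37.5 circ 630.3 182.0 r55.2 bbox (260, 31, 119, 139) z 10.8
pad V c 603.8 198.2 size 140.4 347.2 longyaw -88.8 circ 568.6 197.5 r173.9 bbox (107, 47, 395, 171) z 1.0
```

View pics/w13.png

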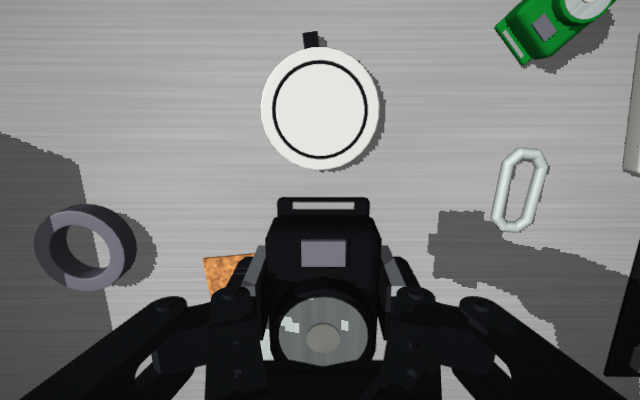

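The clear pad shows as a disc at cols 260-380, rows 47-170 (with a cable plug at (312,38)); the lamp hangs level, lens up.

```bash
python3 - <<'E'
from tri import *
c=load("w13"); V=c["image"].max(2)
q=np.zeros(V.shape,np.uint8); q[50:168,262:378]=(V<80)[50:168,262:378]
k=max(cv2.findContours(q,cv2.RETR_EXTERNAL,cv2.CHAIN_APPROX_NONE)[0],key=cv2.contourArea)[:,0]
X=plane(c,k,10)[:,:2]; print("ring",cv2.minEnclosingCircle(np.float32(X)),X.mean(0))
print(plane(c,[[320,47],[320,170],[260.5,108],[380,108],[320,108.5]],10).round(1))
E
```

```text
ring ((624.7164916992188, 181.44546508789062), 39.67015838623047) [625.48204223 181.35408359]
[[673.9 180.9  10. ]
 [574.8 181.2  10. ]
 [627.3 230.6  10. ]
 [627.2 131.1  10. ]
 [626.9 181.   10. ]]
```

Emit:
{"method": "move_arm", "body": {"moves": [{"turn":[0,0,0],"translation":[20,-2.4,0],"hand":0.4},{"turn":[0,0,0],"translation":[30,0,10],"hand":0.4},{"turn":[0,0,0],"translation":[15.2,0,25],"hand":0.4},{"turn":[0,0,0],"translation":[0,0,35],"hand":0.4},{"turn":[0,0,0],"translation":[0,0,30],"hand":0.4},{"turn":[0,0,0],"translation":[0,0,20],"hand":0.4},{"turn":[0,0,0],"translation":[0,0,15],"hand":0.4},{"turn":[0,0,0],"translation":[0,0,6],"hand":0.4},{"turn":[0,0,0],"translation":[0,0,0],"hand":0.4},{"turn":[0,0,0],"translation":[0,0,0],"hand":0.4}]}}

```text
time_s: 18.4
eef_pos: [626.0, 181.9, 39.1]
ee_rot: [-0.0, 1.0, -0.0, 0.001]
force: [-0.7, -0.3, 0.7]
grip_width: 0.511
grip_force: 31.4
```

Now the last 9 mm, then release and look over both the pad and the jar.

Emit:
{"method": "move_arm", "body": {"moves": [{"turn":[0,0,0],"translation":[0,0,5],"hand":0.4},{"turn":[0,0,0],"translation":[0,0,3.5],"hand":0.4},{"turn":[0,0,0],"translation":[0,0,0],"hand":0.4},{"turn":[0,0,0],"translation":[0,0,0],"hand":0.4},{"turn":[0,0,0],"translation":[0,0,0],"hand":0.4},{"turn":[0,0,0],"translation":[0,0,0],"hand":0.8},{"turn":[0,0,0],"translation":[0,0,0],"hand":0.8},{"turn":[0,0,0],"translation":[0,0,0],"hand":0.8},{"turn":[0,0,0],"translation":[0,0,0],"hand":0.8},{"turn":[0,0,0],"translation":[0,0,0],"hand":0.8}]}}

```text
time_s: 19.23
eef_pos: [625.4, 182.4, 29.8]
ee_rot: [-0.0, 1.0, -0.0, 0.0]
force: [-0.3, 0.7, -0.2]
grip_width: 0.796
grip_force: 0.0
```

Emit:
{"method": "move_arm", "body": {"moves": [{"turn":[0,0,0],"translation":[0,0,-15],"hand":0.8},{"turn":[0,0,0],"translation":[0,0,-30],"hand":0.8},{"turn":[0,0,0],"translation":[0,0,-38],"hand":0.8},{"turn":[0,0,0],"translation":[0,0,-38],"hand":1},{"turn":[0,0,0],"translation":[0,0,-38],"hand":1},{"turn":[0,0,0],"translation":[-15,-3,-38],"hand":1},{"turn":[0,0,0],"translation":[-25,-3,-22],"hand":1},{"turn":[0,0,0],"translation":[0,0,0],"hand":1},{"turn":[0,0,0],"translation":[0,0,0],"hand":1},{"turn":[0,0,0],"translation":[0,0,0],"hand":1}]}}

```text
time_s: 20.07
eef_pos: [585.4, 188.3, 247.9]
ee_rot: [0.0, 1.0, -0.0, -0.001]
force: [0.4, -0.9, -0.9]
grip_width: 0.997
grip_force: 0.0
```

```bash
python3 w.py w14; python3 - <<'E'
from tri import *; from w import fitmask
c=load("w14"); Z=cloud(c)[...,2]; b=(220,20,420,250)
fitmask(c,"housing",(Z>32)&(Z<95),40,b); fitmask(c,"lens",(Z>45),51,b); fitmask(c,"pad+lamp",(Z>6),10,b)
E
```

```text
20.0667 [585.4 188.3 247.9] [ 1.e-04  1.e+00 -1.e-04 -6.e-04] 0.9972851848440801
housing c 624.4 182.9 size 43.4 58.2 longyaw -0.1 circ 624.2 183.1 r34.2 bbox (306, 105, 46, 62) z 41.8
lens c 618.2 182.9 size 36.8 35.5 longyaw 90.0 circ 618.1 182.8 r18.7 bbox (309, 125, 40, 39) z 51.0
pad+lamp c 624.6 181.7 size 99.1 99.0 longyaw 48.7 circ 630.4 183.2 r55.4 bbox (282, 71, 95, 108) z 11.5
```

Emit:
{"method": "move_arm", "body": {"moves": [{"turn":[0,0,0],"translation":[-30,-8,0],"hand":1},{"turn":[0,0,0],"translation":[-35,-8,0],"hand":1},{"turn":[0,0,0],"translation":[-35,-8,0],"hand":1},{"turn":[0,0,0],"translation":[-30,-8,0],"hand":1},{"turn":[0,0,0],"translation":[-20,-9,0],"hand":1},{"turn":[0,0,0],"translation":[0,0,0],"hand":1},{"turn":[0,0,0],"translation":[0,0,0],"hand":1},{"turn":[0,0,0],"translation":[0,0,0],"hand":1}]}}

```text
time_s: 20.78
eef_pos: [436.1, 229.2, 248.1]
ee_rot: [0.0, 1.0, -0.0, -0.001]
force: [-0.1, 0.6, 0.0]
grip_width: 0.994
grip_force: 0.0
```

```bash
python3 w.py w15; python3 - <<'E'
from tri import *; from w import fitmask
c=load("w15"); Z=cloud(c)[...,2]
fitmask(c,"lid",(Z>66)&(Z<95),78,(200,20,440,250))
E
```

```text
20.7833 [436.1 229.2 248.1] [ 2.e-04  1.e+00 -3.e-04 -5.e-04] 0.9939618522520115
lid c 436.9 232.1 size 56.4 57.9 longyaw -0.1 circ 437.1 231.8 r29.4 bbox (288, 152, 64, 64) z 78.4
```

Lamp sits 1-2 mm from the pad's middle. Now the jar.

Emit:
{"method": "move_arm", "body": {"moves": [{"turn":[0,0,0],"translation":[1,-2.3,20],"hand":1},{"turn":[0,0,0],"translation":[0,0,38],"hand":1},{"turn":[0,0,0],"translation":[0,0,38],"hand":1},{"turn":[0,0,0],"translation":[0,0,38],"hand":1},{"turn":[0,0,0],"translation":[0,0,30],"hand":1},{"turn":[0,0,0],"translation":[0,0,24],"hand":1},{"turn":[0,0,0],"translation":[0,0,15],"hand":1},{"turn":[0,0,0],"translation":[0,0,0],"hand":1},{"turn":[0,0,0],"translation":[0,0,0],"hand":1},{"turn":[0,0,0],"translation":[0,0,0],"hand":1}], "grip_force": 60}}

```text
time_s: 21.67
eef_pos: [437.4, 231.7, 46.6]
ee_rot: [-0.0, 1.0, -0.0, 0.001]
force: [-0.7, 0.4, 0.8]
grip_width: 1.002
grip_force: 0.0
```

Emit:
{"method": "move_arm", "body": {"moves": [{"turn":[0,0,0],"translation":[0,0,0],"hand":0.6},{"turn":[0,0,0],"translation":[0,0,0],"hand":0.6},{"turn":[0,0,0],"translation":[0,0,0],"hand":0.6},{"turn":[0,0,0],"translation":[0,0,0],"hand":0.6},{"turn":[0,0,0],"translation":[0,0,0],"hand":0.6},{"turn":[0,0,0],"translation":[0,0,0],"hand":0.6},{"turn":[0,0,0],"translation":[0,0,0],"hand":0.6},{"turn":[0,0,0],"translation":[0,0,-10],"hand":0.6},{"turn":[0,0,0],"translation":[0,0,0],"hand":0.6},{"turn":[0,0,0],"translation":[0,0,0],"hand":0.6}]}}

```text
time_s: 22.5
eef_pos: [436.6, 231.9, 56.4]
ee_rot: [-0.0, 1.0, -0.0, 0.001]
force: [0.1, 0.4, -3.4]
grip_width: 0.688
grip_force: 65.5
```

Emit:
{"method": "move_arm", "body": {"moves": [{"turn":[0,0,0],"translation":[0,0,-15],"hand":0.6},{"turn":[0,0,0],"translation":[0,0,-30],"hand":0.6},{"turn":[0,0,0],"translation":[3,8,-25],"hand":0.6},{"turn":[0,0,0],"translation":[10,20,-10],"hand":0.6},{"turn":[0,0,0],"translation":[15,30,0],"hand":0.6},{"turn":[0,0,0],"translation":[16,32,0],"hand":0.6},{"turn":[0,0,0],"translation":[16,32,0],"hand":0.6},{"turn":[0,0,0],"translation":[16,32,0],"hand":0.6},{"turn":[0,0,0],"translation":[16,32,0],"hand":0.6},{"turn":[0,0,0],"translation":[16,32,0],"hand":0.6}]}}

```text
time_s: 23.33
eef_pos: [544.6, 12.1, 135.5]
ee_rot: [-0.0, 1.0, -0.0, -0.0]
force: [1.8, 0.5, -3.7]
grip_width: 0.692
grip_force: 66.1
```

Emit:
{"method": "move_arm", "body": {"moves": [{"turn":[0,0,0],"translation":[16,32,0],"hand":0.6},{"turn":[0,0,0],"translation":[16,32,0],"hand":0.6},{"turn":[0,0,0],"translation":[16,32,0],"hand":0.6},{"turn":[0,0,0],"translation":[16,32,0],"hand":0.6},{"turn":[0,0,0],"translation":[15,28,0],"hand":0.6},{"turn":[0,0,0],"translation":[11,20,0],"hand":0.6},{"turn":[0,0,0],"translation":[6,12,0],"hand":0.6},{"turn":[0,0,0],"translation":[2,4,0],"hand":0.6},{"turn":[0,0,0],"translation":[0,0,0],"hand":0.6},{"turn":[0,0,0],"translation":[0,0,0],"hand":0.6}]}}

```text
time_s: 24.17
eef_pos: [641.9, -177.4, 135.3]
ee_rot: [-0.0, 1.0, 0.0, -0.001]
force: [-0.1, 0.4, -3.1]
grip_width: 0.688
grip_force: 66.1
```

Emit:
{"method": "move_arm", "body": {"moves": [{"turn":[0,0,0],"translation":[0.5,0.5,15],"hand":0.6},{"turn":[0,0,0],"translation":[0,0,20],"hand":0.6},{"turn":[0,0,0],"translation":[0,0,15],"hand":0.6},{"turn":[0,0,0],"translation":[0,0,9],"hand":0.6},{"turn":[0,0,0],"translation":[0,0,4],"hand":0.6},{"turn":[0,0,0],"translation":[0,0,2],"hand":0.6},{"turn":[0,0,0],"translation":[0,0,0],"hand":0.6},{"turn":[0,0,0],"translation":[0,0,0],"hand":0.6},{"turn":[0,0,0],"translation":[0,0,0],"hand":0.6}]}}

```text
time_s: 24.92
eef_pos: [643.2, -178.9, 71.8]
ee_rot: [0.0, 1.0, -0.0, 0.001]
force: [-0.1, -0.0, -5.0]
grip_width: 0.687
grip_force: 66.1
```

Emit:
{"method": "move_arm", "body": {"moves": [{"turn":[0,0,0],"translation":[0,-0.5,1],"hand":0.6},{"turn":[0,0,0],"translation":[0,0,1],"hand":0.6},{"turn":[0,0,0],"translation":[0,0,1],"hand":0.6},{"turn":[0,0,0],"translation":[0,0,0],"hand":0.6},{"turn":[0,0,0],"translation":[0,0,0],"hand":0.6},{"turn":[0,0,0],"translation":[0,0,0],"hand":0.6}]}}

```text
time_s: 25.42
eef_pos: [643.0, -178.3, 69.1]
ee_rot: [0.0, 1.0, -0.0, 0.0]
force: [-3.4, 2.1, 6.0]
grip_width: 0.691
grip_force: 67.1
```

Contact (+6 N upward): the jar is on the pan. Release, rise clear and check everything.

Emit:
{"method": "move_arm", "body": {"moves": [{"turn":[0,0,0],"translation":[0,0,0],"hand":1},{"turn":[0,0,0],"translation":[0,0,0],"hand":1},{"turn":[0,0,0],"translation":[0,0,0],"hand":1},{"turn":[0,0,0],"translation":[0,0,0],"hand":1},{"turn":[0,0,0],"translation":[0,0,0],"hand":1},{"turn":[0,0,0],"translation":[0,0,-15],"hand":1},{"turn":[0,0,0],"translation":[0,0,-30],"hand":1},{"turn":[0,0,0],"translation":[0,0,-38],"hand":1},{"turn":[0,0,0],"translation":[0,0,-38],"hand":1},{"turn":[0,0,0],"translation":[0,0,-38],"hand":1}]}}

```text
time_s: 26.25
eef_pos: [642.6, -178.1, 228.6]
ee_rot: [-0.0, 1.0, -0.0, -0.0]
force: [0.8, -1.0, 0.4]
grip_width: 0.999
grip_force: 0.0
```

Emit:
{"method": "move_arm", "body": {"moves": [{"turn":[0,0,0],"translation":[-10,0,-20],"hand":1},{"turn":[0,0,0],"translation":[-20,0,0],"hand":1},{"turn":[0,0,0],"translation":[-5,0,0],"hand":1},{"turn":[0,0,0],"translation":[0,0,0],"hand":1},{"turn":[0,0,0],"translation":[0,0,0],"hand":1},{"turn":[0,0,0],"translation":[0,0,0],"hand":1}]}}

```text
time_s: 26.75
eef_pos: [608.2, -178.2, 245.9]
ee_rot: [-0.0, 1.0, -0.0, -0.001]
force: [1.1, 0.0, 0.4]
grip_width: 1.002
grip_force: 0.0
```

```bash
python3 w.py w16; python3 - <<'E'
from tri import *; from w import fitmask
c=load("w16"); Z=cloud(c)[...,2]; b=(195,30,410,250)
fitmask(c,"lid",(Z>90)&(Z<115),100,b); fitmask(c,"base",Z>11,20,(195,30,400,225))
t=cam("top"); Z=cloud(t)[...,2]; V=t["image"].max(2); S=cv2.cvtColor(t["image"],cv2.COLOR_BGR2HSV)[...,1]
fitmask(t,"mat",V<50,4,(355,190,410,285)); fitmask(t,"wrench",V>110,14,(368,204,394,269))
fitmask(t,"lamp",(Z>25),40,(225,130,275,200))
fitmask(t,"wedge",(S>150),15,(450,170,500,210)); fitmask(t,"tape",(Z>14)&(Z<35),22,(135,190,190,240))
o=load("top0"); print("carabiner diff",np.abs(o["image"][172:212,304:332].astype(int)-t["image"][172:212,304:332]).mean())
E
```

```text
26.75 [ 608.2 -178.2  245.9] [-4.e-04  1.e+00 -1.e-04 -5.e-04] 1.0018925215238703
lid c 642.7 -177.8 size 56.6 56.5 longyaw 1.7 circ 642.4 -178.0 r28.8 bbox (287, 114, 72, 72) z 100.4
base c 639.5 -156.2 size 114.5 154.3 longyaw -82.1 circ 639.3 -156.4 r93.9 bbox (217, 73, 165, 132) z 25.5
mat none
wrench c 436.6 -159.6 size 64.2 162.1 longyaw -2.2 circ 436.6 -159.6 r87.1 bbox (368, 204, 26, 65) z 576.2
lamp c 620.8 177.8 size 59.7 42.7 longyaw 0.2 circ 620.8 177.8 r35.3 bbox (237, 153, 18, 24) z 43.0
wedge c 541.4 -413.2 size 50.7 34.6 longyaw 81.2 circ 540.6 -412.8 r29.6 bbox (467, 186, 21, 15) z 13.2
tape c 500.9 393.0 size 78.2 79.1 longyaw -88.2 circ 501.2 392.6 r41.6 bbox (144, 199, 33, 32) z 20.4
carabiner diff 6.6988095238095235
```

View pics/w16.png

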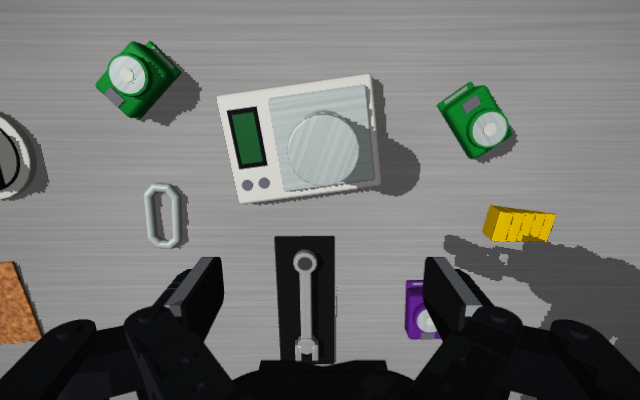

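The jar stands in the middle of the pan (lid (322,149)). The wrench is straight on the mat, (305,262) to (306,345), the decoys, carabiner and wedge have not moved, and the gripper is clear.

```bash
python3 -c "
from rig import finish_job
print(finish_job())"
```

```text
the job is handed in; nothing more can be done
None
```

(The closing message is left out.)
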